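# Nest the tapered mixing cup in the bench tub

### The job

Clear up the carving bench: put the tall tapered mixing cup, upright, into the tub with the rubber grip ring, press it down lightly until its rim stands about 70 mm above the tub's rim, and let go. Stop there: pushed harder it goes some 14 mm deeper and jams. Do not disturb the straight-sided cup and the short cup.

Things in the scene. Friction and masses are not known exactly. Their poses are not given: they have to be found in the camera images.
- cup_mid (a point): Tall tapered cup to nest: white plastic, about 110 g, round, open on top (inside 55 mm deep). 120 mm tall; this point is on its axis, half-way up (60 mm); z up. Diameter 38 mm at the foot, widening evenly to 62 mm at 65 mm height, then a straight 62 mm band to the rim. Grip across this band from above, about 35 mm above this point: what is below goes into the tub. The three loose cups change places.
- tub_mouth (a point): Centre of the fixed white tub's mouth at rim level, 75 mm above the bench, z up; tub 88 mm wide. A black rubber ring in the mouth has six springy ribs round a tapered hole, 60 mm narrowing to 43 mm. Set down, the cup stands in it with its centre about 25 mm above this point; pressed, it slides deeper (10 N at the right depth) and stays. Right: cup's centre 10 mm above this point. Jammed: 4 mm below it.
- straight_cup: Bystander, loose: straight-sided white plastic cup, 62 mm diameter over its whole height of 120 mm. Origin at the centre of its underside. Leave it where it stands.
- short_cup: Bystander, loose: short tapered white plastic cup, 70 mm tall, 62 mm at the rim, 46 mm at the foot. Origin at the centre of its underside. Leave it where it stands.
Things that resemble listed ones, but are neither listed nor needed, are in the scene too. Leave any red look-alike of the part that bears tub_mouth alone.

How it is judged:
On the way:
1. the cup, still held or pressed by the fingers, is pushed down into the ring, upright, until its centre is less than 19 mm above the tub's mouth (z of cup_mid in the frame of tub_mouth below 0.019 m and horizontal distance between cup_mid and tub_mouth below 0.012 m and angle between cup_mid's own z axis and vertical below 0.21 rad and contact force between the fingers and cup above 0.5 N), for 0.1 s.
At the end, for the whole second after the job is handed in: The tall tapered cup stands at rest in the tub's grip ring, upright within 12 degrees and within 12 mm of the tub's axis, its rim 59 to 79 mm above the tub's rim (its centre 1 mm below to 19 mm above the mouth) (z of cup_mid in the frame of tub_mouth between -0.001 and 0.019 m and horizontal distance between cup_mid and tub_mouth below 0.012 m and angle between cup_mid's own z axis and vertical below 0.21 rad and linear speed of cup below 0.02 m/s); the robot touches nothing.
It fails at once if the cup is jammed: its centre 4 mm or more below the tub's mouth (z of cup_mid in the frame of tub_mouth below -0.004 m and horizontal distance between cup_mid and tub_mouth below 0.03 m).
It fails at once if the straight-sided cup is moved more than 30 mm (distance of straight_cup from where it was at the start of the episode above 0.03 m).
It fails at once if the short cup is moved more than 30 mm (distance of short_cup from where it was at the start of the episode above 0.03 m).
It also fails if it takes over 38 s, if anything falls off the work surface, if the arm or the gripper's body presses on something with over 40 N, if the wrist force passes 120 N, or if a joint passes its speed limit or range.

### The arm

A 7-joint arm with a two-finger parallel gripper is mounted at the origin on the work surface. World frame = base frame: x ahead of the robot, y to its left, z up, the work surface at z = 0. Lengths are in m, angles in rad, forces in N, time in s.
With the tool pointing down it reaches from about 0.425 to 0.95 m from the base axis. Payload 4.7 kg.
Tool frame: the origin (TCP) lies between the finger pads; the fingertips stand 25 mm ahead of it and the grasp point (between the pads) lies 6 mm ahead of it; x points along the fingers, z is the direction in which the jaws open and shut, and the axes are right-handed (so a half turn about x gives the same grasp; the last joint's range is limited). The gripper opens to 85 mm and grips with 20 to 120 N. Pads are 22 mm wide; open, the fingers measure 114 mm over their backs; the gripper's body (76 mm by 85 mm) begins 54 mm behind the grasp point. The pads swing forward as they close: fully open they stand 13 mm farther back than shut.
Start: joints at [1.107, 0.469, -0.049, 1.532, 0.024, 1.141, -0.082], TCP at [0.284, -0.612, 0.256] pointing down, gripper open.
Joint ranges: [-2.59, 2.59], [-0.33, 1.99], [-1.39, 1.29], [0.1, 2.45], [-1.04, 4.18], [0.21, 1.99], [-2.66, 2.66]. Speed limits (rad/s): [2.57, 2.57, 3.14, 3.14, 3.14, 3.14, 3.14].

### API

Orientations are given as a 3x3 rotation matrix whose columns are the frame's x, y, z axes.
In Python, from rig import * gives the robot as it stands. Calls block until the motion is done:
- movep(position, orientation): joint-space move of the TCP to a pose.
- move_l(position, attitude=None, feed=0.15, until_force=None): straight line of the TCP; attitude=None keeps the orientation; feed is the mean speed in m/s. With until_force (N) it stops when the force on the tool has changed by that much, and returns True; else False.
- move_joints(angles): joint-space move.
- command_gripper(opening, newtons=None): finger opening in m; newtons is the grip in N (None keeps the last); returns when the fingers have stopped.
- sleep(seconds).
- inverse_kinematics(position, orientation): joint angles nearest the present ones, or None.
- sense(): the state.
- camera(name): name is "scene" or "top" or "wrist"; returns (picture, depth): 400x640x3 uint8, red, green, blue; 400x640 float32, m along the optical axis (not along the pixel's ray), 0 where there is no reading.
- camera_params(name): a dict with "K" (3x3 intrinsics, pixels), "position" and "rotation" of the camera in the world; the wrist camera has in their place "tool_from_camera" (4x4, takes a point from camera to tool coordinates, whose origin is the TCP and whose axes are the tool frame's). Camera axes: x right, y down, z forward; pixel columns grow to the right and rows downward; lengths in m; the calibration is good to about 2 mm. A picture is of the moment at which its call begins: read the wrist's pose just before it. camera_params takes no time and is no camera call.
A pose or a line that the arm cannot do raises Unreachable and nothing moves.
- finish_job(): hands the job in, once; it reports no verdict.
The state is a dict: "time_s": time; "joint_pos": joint angles; "qd": joint speeds; "joint_efforts": joint torques, N m; "position": TCP position; "tcp_rot": TCP orientation; "wrist_force": force on the tool from outside, world axes, zero at the start; "ft_torque": the same for the moment, N m; "finger_gap": finger opening in m.
Only numpy, scipy, OpenCV 4.12 (cv2) and the standard library are available. Lean on these libraries where they do the work, as an engineer would, in place of code of your own. Each camera call takes 0.05 s, during which the arm holds its last target.

## Working session

There is one attempt and no reset: what is moved stays moved. The work goes in short steps, each a Python script; the robot and the scene stay as the last script left them, time stands still between calls to the robot, and variables do not carry over. Pictures are saved under pics/ and viewed, and the job is handed in when it is done.

```bash
mkdir -p pics; ls; python3 - <<'E'
from rig import *
import cv2,numpy as np
for n in ("scene","top"):
    p,d=camera(n); cv2.imwrite(f"pics/{n}0.png",p[:,:,::-1]); np.save(f"pics/{n}0.npy",d)
    print(n,camera_params(n))
s=sense();print(s["time_s"],s["position"],s["tcp_rot"],s["wrist_force"])
E
```

```text
pics
scene {'K': array([[375.73770033,   0.        , 318.87147064],
       [  0.        , 375.73770033, 205.39533575],
       [  0.        ,   0.        ,   1.        ]]), 'position': array([ 1.04608439, -0.39957203,  0.64191075]), 'rotation': array([[ 0.58001719,  0.53475242, -0.61450785],
       [ 0.81443212, -0.36516963,  0.45094508],
       [ 0.01674437, -0.76203083, -0.64732421]])}
top {'K': array([[376.35843993,   0.        , 315.90280747],
       [  0.        , 376.35843993, 206.79067997],
       [  0.        ,   0.        ,   1.        ]]), 'position': array([0.44646402, 0.00419943, 1.01012992]), 'rotation': array([[ 0.01673439, -0.99611536,  0.08645317],
       [-0.99967214, -0.01834448, -0.01786302],
       [ 0.01937956, -0.0861259 , -0.99609576]])}
0.1 [ 0.28413805 -0.61176725  0.25538741] [[-7.71472413e-04  9.06921258e-01  4.21299462e-01]
 [ 1.52041050e-03  4.21300164e-01 -9.06919986e-01]
 [-9.99998547e-01 -5.91156255e-05 -1.70391406e-03]] [ 0.19119037  0.17479034 -0.57540663]
```

View pics/scene0.png

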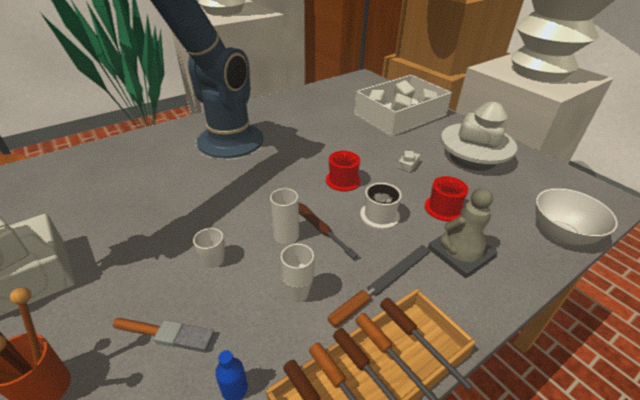

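View pics/top0.png

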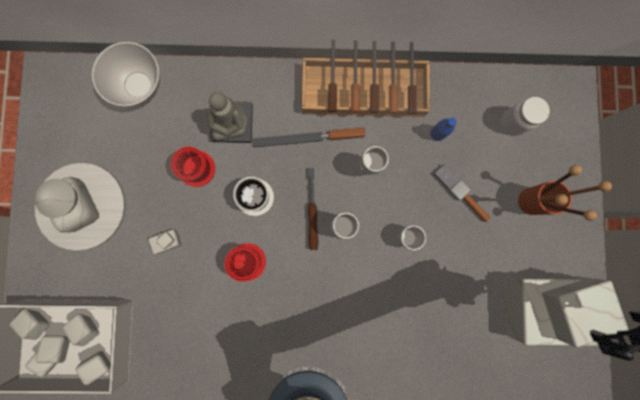

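Candidates in the scene view:
- Cups: (285,215) is tall and looks straight, (298,272) is tall with a narrow foot, and (209,247) is short.
- Tubs: (381,203) is white with a black ring. (344,170) and (448,197) are red look-alikes.

I'll check the choice in a close crop and measure.

```bash
cat > h.py <<'E'
import numpy as np,cv2
def world(d,P,mask=None):
    K=P["K"];v,u=np.mgrid[0:d.shape[0],0:d.shape[1]]
    p=np.stack([(u-K[0,2])/K[0,0]*d,(v-K[1,2])/K[1,1]*d,d],-1)
    return p@P["rotation"].T+P["position"]
def circ(xy):
    A=np.c_[2*xy,np.ones(len(xy))];s=np.linalg.lstsq(A,(xy**2).sum(1),rcond=None)[0]
    return s[:2],np.sqrt(s[2]+s[:2]@s[:2])
E
python3 - <<'E'
from rig import *
from h import *
im=cv2.imread("pics/scene0.png");cv2.imwrite("pics/crop1.png",cv2.resize(im[150:310,180:420],None,fx=3.3,fy=3.3,interpolation=cv2.INTER_CUBIC))
d=np.load("pics/top0.npy");W=world(d,camera_params("top"))
ds=np.load("pics/scene0.npy");Ws=world(ds,camera_params("scene"))
for n,(u,v) in dict(a=(375,159),b=(345,225),c=(413,237),tub=(253,196)).items():
    R=W[v-26:v+27,u-26:u+27].reshape(-1,3);R=R[(R[:,2]>.02)&(R[:,2]<.3)]
    zt=np.percentile(R[:,2],97);r=R[R[:,2]>zt-.008]
    print(n,"top",zt.round(4),len(r),*circ(r[:,:2]),cv2.minEnclosingCircle(r[:,:2].astype(np.float32)))
    c=circ(r[:,:2])[0]
    S=Ws.reshape(-1,3);S=S[(np.linalg.norm(S[:,:2]-c,axis=1)<.06)&(S[:,2]>.006)]
    zt=np.percentile(S[:,2],99);r=S[S[:,2]>zt-.006]
    print("  scene",zt.round(4),len(r),*circ(r[:,:2]))
    for lo in np.arange(.01,.125,.015):
        q=S[(S[:,2]>lo)&(S[:,2]<lo+.008)]
        if len(q)>8: print("   ",lo.round(3),len(q),*[x.round(4) for x in circ(q[:,:2])])
E
```

```text
a top 0.1201 123 [ 0.64384328 -0.15188185] 0.029269942189985035 ((0.6447392106056213, -0.15203171968460083), 0.03134721517562866)
  scene 0.1202 218 [ 0.6438376  -0.15309007] 0.0293083040038879
    0.01 31 [ 0.643  -0.1526] 0.0214
    0.025 38 [ 0.643  -0.1524] 0.0244
    0.04 45 [ 0.6431 -0.1529] 0.027
    0.055 55 [ 0.6442 -0.1535] 0.0285
    0.07 142 [ 0.6445 -0.1535] 0.0294
    0.085 160 [ 0.6445 -0.1535] 0.0293
    0.1 170 [ 0.6443 -0.1534] 0.0293
    0.115 202 [ 0.6438 -0.153 ] 0.0293
b top 0.1213 105 [ 0.48210734 -0.08172222] 0.029298593017320226 ((0.48216602206230164, -0.08174347877502441), 0.03097776137292385)
  scene 0.1201 162 [ 0.48155282 -0.08300402] 0.029438837243199064
    0.01 61 [ 0.4809 -0.0827] 0.0302
    0.025 60 [ 0.4807 -0.0824] 0.0307
    0.04 67 [ 0.4807 -0.0825] 0.0307
    0.055 60 [ 0.4819 -0.0832] 0.0294
    0.07 86 [ 0.4815 -0.0831] 0.0297
    0.085 119 [ 0.482  -0.0831] 0.0295
    0.1 138 [ 0.482  -0.0832] 0.0293
    0.115 143 [ 0.4815 -0.0829] 0.0294
c top 0.0708 119 [ 0.45658828 -0.25640795] 0.029154940041803374 ((0.45681917667388916, -0.25658929347991943), 0.03106096014380455)
  scene 0.0706 177 [ 0.4561322  -0.25780483] 0.029443279200133468
    0.01 45 [ 0.4555 -0.2577] 0.025
    0.025 104 [ 0.4565 -0.2579] 0.0268
    0.04 126 [ 0.4564 -0.2581] 0.0289
    0.055 153 [ 0.4566 -0.2578] 0.0292
    0.07 22 [ 0.4567 -0.2579] 0.0294
tub top 0.0763 481 [0.55812954 0.15179282] 0.037358101374197705 ((0.5583388209342957, 0.15222249925136566), 0.043886102735996246)
  scene 0.0757 356 [0.55782462 0.14986754] 0.03851322082690861
    0.01 64 [0.5574 0.1507] 0.0378
    0.025 106 [0.5581 0.1501] 0.0384
    0.04 98 [0.558  0.1499] 0.0393
    0.055 146 [0.5621 0.1453] 0.0354
    0.07 352 [0.5578 0.1499] 0.0385
```

View pics/crop1.png

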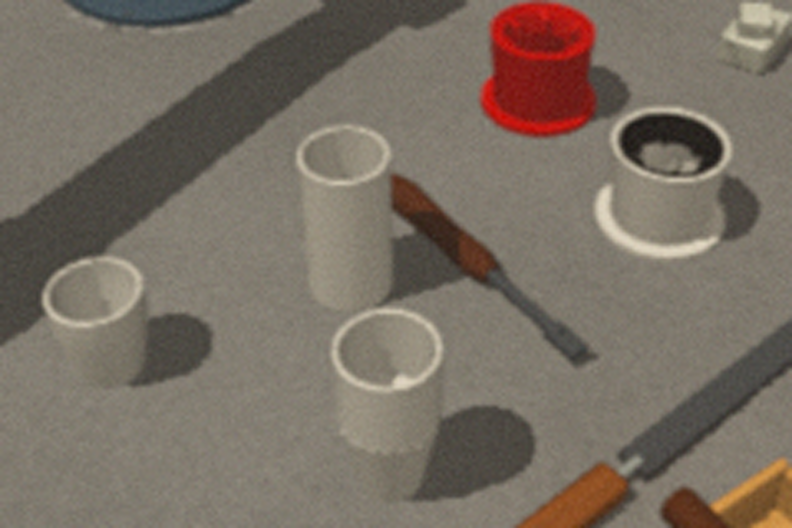

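Crop: the cup at scene (298,272) has the narrow foot (radius 21 mm at 10 mm height, then a straight band), so it is the tall tapered one. (285,215) is straight and (209,247) is short. The white tub with the black ring is at (381,203). Next I'll take a wrist look over the tub, then over the cup.

```bash
python3 - <<'E'
from rig import *
from h import *
R=np.array([[0,1,0],[0,0,-1],[-1,0,0.]]);print(np.linalg.det(R))
for p in ([.558,.151,.30],[.558,.151,.126],[.644,-.153,.101],[.644,-.153,.28]): print(inverse_kinematics(p,R))
P=camera_params("wrist");print(P)
def look(p,n):
    movep(p,R);s=sense();im,d=camera("wrist");cv2.imwrite(f"pics/{n}.png",im[:,:,::-1]);
    T=np.eye(4);T[:3,:3]=s["tcp_rot"];T[:3,3]=s["position"];C=T@P["tool_from_camera"]
    W=world(d,dict(K=P["K"],rotation=C[:3,:3],position=C[:3,3]));np.save(f"pics/{n}.npy",W)
    return W
W=look([.60,.151,.30],"wtub")
A=W.reshape(-1,3);A=A[(np.linalg.norm(A[:,:2]-[.558,.151],axis=1)<.06)]
for lo,hi in((.068,.082),(.055,.068),(.03,.055),(.0,.03)):
    q=A[(A[:,2]>lo)&(A[:,2]<hi)];print(lo,len(q), cv2.minEnclosingCircle(q[:,:2].astype(np.float32)) if len(q) else "")
W=look([.66,-.153,.28],"wcup")
A=W.reshape(-1,3);A=A[(np.linalg.norm(A[:,:2]-[.644,-.153],axis=1)<.05)];q=A[(A[:,2]>.112)&(A[:,2]<.13)]
print(len(q), len(q) and (cv2.minEnclosingCircle(q[:,:2].astype(np.float32)),circ(q[:,:2]),np.percentile(q[:,2],95)))
s=sense();print(s["time_s"],s["position"])
E
```

```text
1.0
[ 0.23742317  0.36609456 -0.74924716  1.68305357  0.26497358  1.1971035
 -2.14727556]
[ 0.05544108  0.51320239 -0.52014401  1.86950092  0.33224138  0.84525023
 -2.20324244]
[ 0.27343853  0.60806646 -0.14858074  1.69525039  0.11314176  0.84664477
 -1.4947351 ]
[ 0.30993615  0.4385266  -0.19974386  1.53066447  0.09118824  1.18153636
 -1.47682455]
{'K': array([[294.14886751,   0.        , 319.35196582],
       [  0.        , 294.14886751, 203.84585747],
       [  0.        ,   0.        ,   1.        ]]), 'tool_from_camera': array([[-2.86430273e-04, -3.11200135e-01,  9.50344355e-01,
        -1.18121380e-01],
       [ 8.58069009e-04, -9.50344121e-01, -3.11199800e-01,
         7.89437348e-02],
       [ 9.99999591e-01,  7.26323995e-04,  5.39238518e-04,
        -1.03366162e-03],
       [ 0.00000000e+00,  0.00000000e+00,  0.00000000e+00,
         1.00000000e+00]])}
0.068 2079 ((0.5569391250610352, 0.15238937735557556), 0.04393089935183525)
0.055 475 ((0.5645946860313416, 0.1523442417383194), 0.038949936628341675)
0.03 146 ((0.5600504875183105, 0.15243108570575714), 0.03976041078567505)
0.0 2665 ((0.5581122040748596, 0.15100663900375366), 0.060009948909282684)
774 (((0.6430284976959229, -0.15194925665855408), 0.031028687953948975), (array([ 0.64363401, -0.15199795]), np.float64(0.02909230736383637)), np.float64(0.12111091030093868))
4.2917 [ 0.66028596 -0.14989105  0.28048677]
```

```bash
python3 - <<'E'
from rig import *
from h import *
s=sense();print(s["time_s"],s["position"],s["qd"].round(3) if hasattr(s["qd"],'round') else s["qd"],s["wrist_force"])
a=cv2.imread("pics/wtub.png");b=cv2.imread("pics/wcup.png");cv2.imwrite("pics/w2.png",cv2.resize(np.hstack([a[:,150:500],b[:,150:500]]),None,fx=1.14,fy=1.14))
E
```

```text
4.2917 [ 0.66028596 -0.14989105  0.28048677] [-0.006 -0.002  0.002 -0.002  0.004 -0.     0.   ] [-0.36877568  0.43064288 -0.4005244 ]
```

View pics/w2.png

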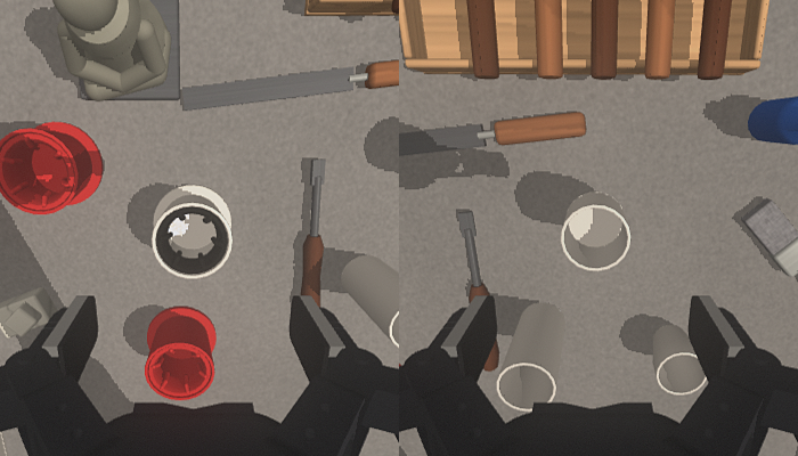

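Wrist views: on the left, the white tub at (192,240) is empty, with the black six-ribbed ring. On the right, the cup rim is at (596,238). Cup at about (0.6437, -0.1522), tub at about (0.558, 0.1515). Grasping now.

```bash
python3 - <<'E'
from rig import *
from h import *
R=np.array([[0,1,0],[0,0,-1],[-1,0,0.]])
command_gripper(.085)
move_l([.6437,-.1522,.19],R,feed=.2);sleep(.2);print(sense()["position"])
print(move_l([.6437,-.1522,.102],R,feed=.1,until_force=8));sleep(.2);s=sense();print(s["position"],s["wrist_force"])
command_gripper(.03,newtons=40);s=sense();print(s["finger_gap"],s["position"],s["wrist_force"],s["time_s"])
move_l([.6437,-.1522,.27],R,feed=.15);sleep(.2);s=sense();print(s["finger_gap"],s["wrist_force"],s["time_s"])
im,d=camera("scene");cv2.imwrite("pics/held.png",im[:,:,::-1])
im,d=camera("wrist");cv2.imwrite("pics/heldw.png",im[:,:,::-1])
E
```

```text
[ 0.64487963 -0.15209646  0.19181143]
False
[ 0.64408299 -0.15227164  0.10275975] [ 0.6405791   0.45752709 -0.62174684]
0.06071363050215378 [ 0.64416627 -0.15232444  0.10259346] [-0.42246777 -1.29369282  2.79636793] 6.9
0.06049835749168732 [-0.05978234 -0.17534056 -0.66630104] 8.3667
```

View pics/held.png

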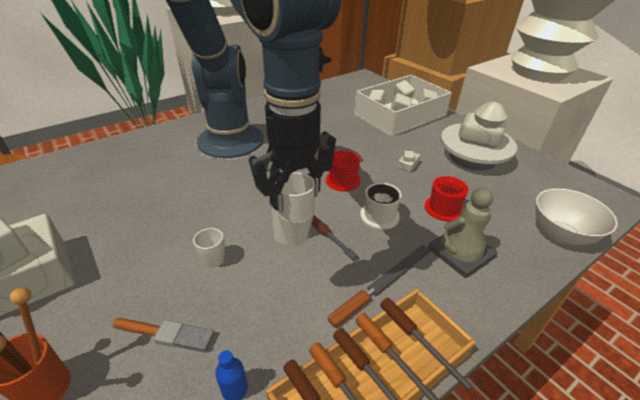

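The picture shows the cup at (293,208), upright between the fingers. Now I'll check its rim height relative to the tool, then carry it over the tub.

```bash
python3 - <<'E'
from rig import *
from h import *
R=np.array([[0,1,0],[0,0,-1],[-1,0,0.]])
move_l([.558,.1515,.26],R,feed=.2);sleep(.3);s=sense();print(s["position"],s["wrist_force"],s["time_s"])
im,d=camera("scene");cv2.imwrite("pics/over.png",im[100:320,200:500,::-1].repeat(2,0).repeat(2,1))
W=world(d,camera_params("scene"));np.save("pics/over.npy",W)
A=W.reshape(-1,3);m=(np.linalg.norm(A[:,:2]-[.558,.1515],axis=1)<.05);white=(im.reshape(-1,3).min(1)>100)
A=A[m&white]
for z in np.arange(.08,.3,.01):
    q=A[(A[:,2]>z)&(A[:,2]<=z+.01)]
    if len(q)>8: c,r=circ(q[:,:2]);print(z.round(3),len(q),c.round(4),r.round(4))
lo=A[A[:,2]>.1];print("z range",lo[:,2].min(),lo[:,2].max())
E
```

```text
[0.5581408  0.151085   0.25994544] [-0.64808418  0.07585502 -0.74486088] 10.4917
0.15 13 [0.5582 0.1495] 0.0178
0.16 31 [0.5588 0.1462] 0.0161
0.17 33 [0.5593 0.1482] 0.0193
0.18 42 [0.5594 0.1483] 0.021
0.19 47 [0.5586 0.1485] 0.0235
0.2 53 [0.5585 0.1491] 0.0257
0.21 55 [0.5584 0.1491] 0.0278
0.22 99 [0.5575 0.1504] 0.0303
0.23 66 [0.5594 0.1499] 0.0284
0.24 71 [0.5578 0.1507] 0.0297
0.25 110 [0.5582 0.15  ] 0.0295
0.26 100 [0.558  0.1503] 0.0293
0.27 92 [0.5582 0.1502] 0.0294
z range 0.1570627635561988 0.43113414881624534
```

View pics/over.png

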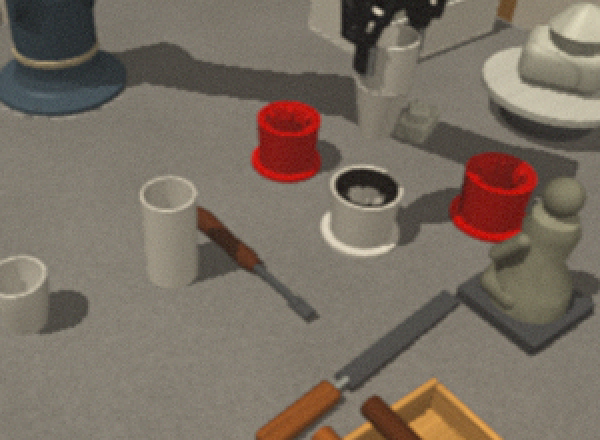

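The cup hangs upright at crop (385,85), with its foot at 0.157, so TCP minus cup_mid is about 0.043 m. In the same camera its axis matches the tub's (0.558, 0.150) to within a millimetre. Lowering in monitored steps.

```bash
python3 - <<'E'
from rig import *
from h import *
R=np.array([[0,1,0],[0,0,-1],[-1,0,0.]])
x,y=.558,.1515
move_l([x,y,.155],R,feed=.15);sleep(.15)
s=sense();f0=np.array(s["wrist_force"]);print(s["position"],f0.round(2))
for z in (.146,.141,.137,.134,.132,.130):
    move_l([x,y,z],R,feed=.03);sleep(.1);s=sense();f=np.array(s["wrist_force"])-f0
    print(z,np.round(s["position"],4),f.round(2),round(s["finger_gap"],4),s["time_s"])
    if abs(f[2])>15 or s["position"][2]<.1305: break
im,d=camera("scene");cv2.imwrite("pics/pressed.png",im[100:320,200:500,::-1].repeat(2,0).repeat(2,1))
W=world(d,camera_params("scene"));A=W.reshape(-1,3);A=A[(np.linalg.norm(A[:,:2]-[x,y],axis=1)<.036)&(im.reshape(-1,3).min(1)>100)]
print("rim",np.percentile(A[A[:,2]<.17][:,2],[90,95,98,100]))
print(sense()["time_s"])
E
```

```text
[0.55862694 0.15179357 0.15615456] [-0.08 -0.69 -1.2 ]
0.146 [0.558  0.1515 0.1459] [-0.15  0.9  -0.21] 0.0604 12.0917
0.141 [0.5579 0.1516 0.1408] [ 1.09  1.25 -1.27] 0.0604 12.5083
0.137 [0.5582 0.1517 0.1371] [0.69 1.07 2.87] 0.0605 12.8917
0.134 [0.5583 0.1517 0.1343] [0.38 1.24 4.34] 0.0607 13.2417
0.132 [0.5583 0.1517 0.1324] [0.33 1.78 6.63] 0.0607 13.5917
0.13 [0.5583 0.1517 0.1304] [0.43 1.52 6.99] 0.0608 13.9417
rim [0.14095822 0.14519044 0.14705402 0.14852264]
13.9917
```

View pics/pressed.png

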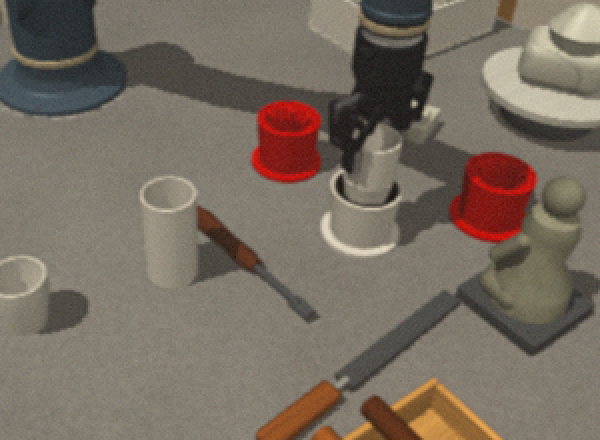

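Cup in the ring at crop (378,160). Its rim reads 0.147 to 0.1485 and the force is about 7 to 8 N, so the cup's centre is about 12.5 mm above the mouth. I'll go 2 mm further, then release.

```bash
python3 - <<'E'
from rig import *
from h import *
R=np.array([[0,1,0],[0,0,-1],[-1,0,0.]])
x,y=.558,.1515
move_l([x,y,.128],R,feed=.02);sleep(.3);s=sense();print(np.round(s["position"],4),np.round(s["wrist_force"],2))
command_gripper(.085);sleep(.2);s=sense();print(s["finger_gap"],np.round(s["position"],4))
move_l([x,y,.25],R,feed=.12)
movep([.66,-.02,.32],R);sleep(.2)
for n in("scene","top"):
    im,d=camera(n);cv2.imwrite(f"pics/end_{n}.png",im[:,:,::-1])
    W=world(d,camera_params(n));A=W.reshape(-1,3);A=A[(np.linalg.norm(A[:,:2]-[x,y],axis=1)<.05)&(A[:,2]<.2)]
    zt=np.percentile(A[A[:,2]>.1][:,2],98);q=A[A[:,2]>zt-.006];T=A[np.linalg.norm(A[:,:2]-[x,y],axis=1)>.038];T=T[(T[:,2]>.06)&(T[:,2]<.085)]
    print(n,"cup rim",zt,circ(q[:,:2]),"tub rim",np.percentile(T[:,2],90) if len(T) else None)
    for lo in (.085,.1,.115,.13):
        g=A[(A[:,2]>lo)&(A[:,2]<lo+.01)&(np.linalg.norm(A[:,:2]-[x,y],axis=1)<.036)]
        if len(g)>10: print(lo,circ(g[:,:2]))
print(sense()["time_s"])
E
python3 -c "
import cv2,numpy as np
a=cv2.imread('pics/end_scene.png')[100:320,180:500];b=cv2.imread('pics/end_top.png')[90:290,180:500]
cv2.imwrite('pics/end.png',np.vstack([cv2.resize(a,None,fx=1.4,fy=1.4),cv2.resize(b,None,fx=1.4,fy=1.4)]))"
```

```text
[0.5584 0.1517 0.1285] [0.31 1.16 5.71]
0.08536149009272581 [0.5579 0.1514 0.1279]
scene cup rim 0.14630272795981497 (array([0.55760532, 0.15062934]), np.float64(0.029355587136971603)) tub rim 0.07491445572298538
0.085 (array([0.55735294, 0.15161421]), np.float64(0.030450508367048004))
0.1 (array([0.55778767, 0.15068425]), np.float64(0.029875556560591647))
0.115 (array([0.55798175, 0.1503534 ]), np.float64(0.02931613563686158))
0.13 (array([0.55796405, 0.15020155]), np.float64(0.029313517621806735))
top cup rim 0.14825932937307024 (array([0.55835328, 0.15165341]), np.float64(0.029144232637951226)) tub rim 0.07611493771844467
0.085 (array([0.56105402, 0.15469436]), np.float64(0.01842249117228404))
0.1 (array([0.55773289, 0.15058243]), np.float64(0.02928778268775348))
0.115 (array([0.55806045, 0.15044934]), np.float64(0.029227416703839274))
0.13 (array([0.55759744, 0.15074185]), np.float64(0.029276723886630003))
17.4417
```

View pics/end.png

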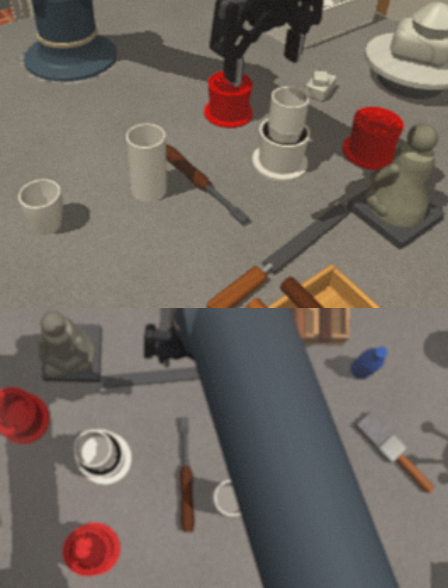

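The cup stands upright in the white tub at (289,115). Its rim is about 71.5 mm above the tub's rim in both cameras, the other two cups haven't moved, and the gripper is clear. Handing in.

```bash
python3 - <<'E'
from rig import *
print(sense()["time_s"]); finish_job()
E
```

```text
17.4417
the job is handed in; nothing more can be done
```

The tall tapered cup is standing upright in the white tub's grip ring, let go, and the job was handed in at 17.4 s. I gripped it across its band and pressed it down with about 7–8 N until its centre was about 10–11 mm above the tub's mouth.

Last checks:
- **Depth:** the rim stands 71.4 mm above the tub's rim in the scene camera and 72.1 mm in the top camera, so the centre is about 11.5–12 mm above the mouth. It seems to have come up about 1 mm when released; both figures are well inside the 59–79 mm range.
- **Position:** the cup is centred on the tub to about 1 mm, with no visible tilt.
- **Other cups:** the straight-sided and short cups look unmoved in the scene view. I did not re-measure them, and the arm hid the short cup and part of the straight-sided one in the last top view.
- **Disagreements:** at handover the gripper was raised well clear of everything. The two cameras differ by about 1–2 mm, which is within calibration. The wrist force did not clearly show the cup's weight on lifting, so I confirmed the grasp from the picture and the finger gap instead.

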